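# Tip the postcard case into the picture outline and take the picture

## Robot

A 7-joint arm with a two-finger parallel gripper is mounted at the origin on the work surface. World frame = base frame: x ahead of the robot, y to its left, z up, the work surface at z = 0. Lengths are in mm, angles in degrees, forces in N, time in s.
With the tool pointing down it reaches from about 350 to 900 mm from the base axis. Payload 7.2 kg.
Tool frame: the origin (TCP) lies midway between the tips of the shut fingers; the grasp point (between the pads) lies 19 mm behind it; z points along the fingers, y is the line along which they close (so a half turn about z gives the same grasp; the last joint's range is limited). The gripper opens to 85 mm and grips with 20 to 120 N. Pads are 22 mm wide; open, the fingers measure 114 mm over their backs; the gripper's body (76 mm by 85 mm) begins 54 mm behind the grasp point. The pads swing forward as they close: fully open they stand 13 mm farther back than shut.
Start: joints at [62.727, 23.554, -0.728, 91.456, 0.321, 64.991, -4.71], TCP at [247.858, -573.755, 231.297] pointing down, gripper open.
Joint ranges: [-169.25, 169.25], [-16.82, 113.86], [-84.01, 82.57], [7.8, 145.47], [-59.2, 239.2], [7.22, 106.19], [-163.78, 163.78]. Speed limits (degrees/s): [136.94, 136.94, 172.46, 172.46, 180, 180, 180].

## Interface

Orientations are given as [roll, pitch, yaw] about the fixed x, y, z axes, in that order (R = Rz(yaw) Ry(pitch) Rx(roll)).
In Python, from workcell import * gives the robot as it stands.
- The arm moves only by the tool drive_tool, never from a script. Its argument "increments" is a list of rows, each an object with "travel": the shift along the tool's x, y, z in mm, a list of three; "rotation": the turn, a rotation vector about the tool's x, y, z in degrees, a list of three. In form: [{"travel": [dx, dy, dz], "rotation": [rx, ry, rz]}, ...]. A call has 1 to 12 rows; each row shifts and turns the commanded pose from where the row before left it, along the tool's axes as they then stand; what a row does not reach is not made up. A row lasts 1/10 s, in which the tool goes at most 50 mm and 8.59 degrees, less where a joint would pass 70% of its speed; a pose out of reach is approached as far as the arm can. A call is refused whole if a number of a shift passes 50 or a number of a turn 8.59, either way. A call with a gripper value outside its range is refused whole. "jaw" is the opening, from -1 (shut) to 1 (fully open), set as the call begins (left out, the last holds). The fingers move at their own pace and stop on an object; "squeeze" is the grip in N (left out, the last holds). Time passes only in rows, so rows that do not move let the fingers close. It gives the time, the measured TCP pose, the force, the opening and the grip force at its end, in the units of the state.
- get_state(): the state, without advancing time (a new reading comes with each control period).
- camera(name): name is "scene" or "top" or "wrist"; returns the picture (420x560x3 uint8, red, green, blue); there is no depth.
- get_calibration(name): a dict with "mtx" (3x3 intrinsics, pixels), "k1" (the pictures are not rectified: a ray, as slopes to the right and down, at radius r is drawn at 1 + k1 r^2 times it, then the intrinsics apply), "R" (3x3) and "t" (3): a world point X has camera coordinates R X + t. Camera axes: x right, y down, z forward; pixel columns grow to the right and rows downward; lengths in mm; the calibration is good to about 2 mm. A picture is of the moment at which its call begins: read the wrist's pose just before it. get_calibration takes no time and is no camera call; for the wrist camera it gives the pose at the moment of the call.
- close_job(): hands the job in; it is judged then, once.
The state is a dict: "clock": time; "qpos": joint angles; "qd": joint speeds; "effort": joint torques, N m; "eef_pos": TCP position; "ee_rot": TCP orientation; "force": force on the tool from outside, world axes, zero at the start; "wrist_torque": the same for the moment, N m; "finger_gap": finger opening in mm; "grip_force": force on a finger pad.
Only numpy, scipy, OpenCV 4.12 (cv2) and the standard library are available. Lean on these libraries where they do the work, as an engineer would, in place of code of your own. Each camera call takes 0.05 s, during which the arm holds its last target. There are 200 camera calls.

## Task

Push the tall postcard case over near its top so that it falls flat on its broad face, wholly inside the white picture outline on the copy board, without lifting or carrying it. Once it lies still there, press the camera's release button fully down and let it spring back. Leave the photo scale and everything else where they are.

Things in the scene. Friction and masses are not known exactly. Their poses are not given: they have to be found in the camera images.
- case: tall slim cardboard postcard case, closed and rigid, 0.2 to 0.4 kg: 40 mm thick (own x), 100 wide (own y), 150 tall (own z), front and back alike. Stands loose on the board at the +y or the -y end of the outline, a broad face towards the outline's middle (up to 0.08 rad off square). Tipped past 15 degrees it falls by itself, foot edge staying within 15 mm. Origin: centre of its underside
- case_center (a point): centre of the case, 75 mm above its underside: 85 mm above the table when standing, 30 mm when lying on its broad face on the board
- foot_a (a point): midpoint (in thickness) of the case's bottom edge at its own y = -50 mm: a corner of its outline when it lies on its broad face
- foot_b (a point): the same at its own y = +50 mm, bottom
- head_a (a point): the same at its own y = -50 mm, top (150 mm up)
- head_b (a point): the same at its own y = +50 mm, top (150 mm up)
- frame (a point): centre of the white picture outline on the fixed grey copy board's top face, 10 mm above the table. Outline: rectangle of thin white lines, 250 mm along this point's y, 150 mm along its x (lines at +-125 and +-75 mm); z up. Board 260 mm (x) by 400 mm (y), centred here, turned up to 0.2 rad from the world axes
- scale_bar: photo scale: a thin aluminium bar with black squares, 20 x 120 x 6 mm, loose, lying on the board just inside the end of the outline opposite the case, its centre about 110 mm from the outline's centre. Origin: centre of its underside
- release (a joint): travel of the camera's release button (m): 0 up, 0.006 fully down, pressed downward; about 5 N at full travel, springs back by itself; it triggers beyond 0.004
- release_top (a point): centre of the top of the round black release button, 32 mm diameter, in a fixed metal housing on the table to the right (-y) of the board, nearer the robot; this point is the top face to press straight down on
- loupe: Bystander. black round magnifier, 42 mm diameter, 45 mm tall, standing on the board's far margin. Origin: centre of its underside
- squat_box: Bystander. low cardboard box with overlapping lid, 55 x 95 x 65 mm tall, on the table to the left of the board. Origin: centre of its underside
- stamp: Bystander. wooden rubber stamp with a round knob, 36 mm diameter foot, 70 mm tall, on the table to the right of the board. Origin: centre of its underside
- paste_jar: Bystander. jar, 56 mm diameter, 70 mm tall, on the table beyond the board. Origin: centre of its underside
- pencil_cup: Bystander. empty grey cup, 72 mm diameter, 90 mm tall, on the table beyond the board. Origin: centre of its underside

How it is judged:
By the outcome, as a careful person would: the job done as asked, in the order asked, and still so for the second after the job is handed in, with the robot touching nothing.
It also fails if it takes over 48 s, if anything falls off the work surface, if the arm or the gripper's body presses on something with over 40 N, if the wrist force passes 120 N, or if a joint passes its speed limit or range.

## Working session

There is one attempt and no reset: what is moved stays moved. The work goes in short steps, Python scripts to look and compute and a tool call to move; the robot and the scene stay as the last step left them, time stands still between calls to the robot, and variables do not carry over. Pictures are saved under pics/ and viewed, at most 10 in all, crops included, and the job is handed in when it is done.

Besides the shell and the picture viewer there is one more tool, called after ">>>" as name([rows], argument=value, ...), one row to a line, values as JSON. drive_tool: Moves the arm, as the interface text tells. Its arguments: {"type":"object","properties":{"increments":{"type":"array"},"jaw":{"type":"number"},"squeeze":{"type":"number"}},"required":["increments"]}

```bash
mkdir -p pics; cat > h.py <<'E'
from workcell import *
import numpy as np, cv2
def snap(n,f):
    c=get_calibration(n); im=camera(n); cv2.imwrite('pics/'+f,im[:,:,::-1]); return im,c
def ray(c,u,v):
    M=np.array(c['mtx']);k=c['k1'];d=np.array([(u-M[0,2])/M[0,0],(v-M[1,2])/M[1,1]]);s=d.copy()
    for _ in range(30): s=d/(1+k*(s@s))
    R=np.array(c['R']);t=np.array(c['t']); return -R.T@t, R.T@np.array([s[0],s[1],1])
def atz(c,u,v,z):
    o,d=ray(c,u,v); return o+d*(z-o[2])/d[2]
def proj(c,X):
    p=np.array(c['R'])@np.array(X)+np.array(c['t']);s=p[:2]/p[2];s=s*(1+c['k1']*(s@s));M=np.array(c['mtx']);return [M[0,0]*s[0]+M[0,2],M[1,1]*s[1]+M[1,2]]
E
python3 - <<'E'
from h import *
a,_=snap('top','top.png'); b,_=snap('scene','scene.png')
cv2.imwrite('pics/top2.png',cv2.resize(a[:,:,::-1],(800,600),interpolation=cv2.INTER_CUBIC))
s=get_state();print(s)
E
```

```text
{'clock': 0.1, 'qpos': array([62.72597762, 23.59489751, -0.73017885, 91.49852472,  0.32212656,
       64.99012677, -4.71116562]), 'qd': array([ 0.01805756, -0.08772552, -0.06949271, -0.07576459,  0.06872991,
        0.08079435,  0.0143769 ]), 'effort': array([ 3.42527368e-03, -6.01831841e+01,  6.84583113e-01, -3.00089836e+01,
        1.39970946e-02,  6.47357301e-03, -9.27320343e-06]), 'eef_pos': array([ 247.68451243, -573.34988209,  230.54803805]), 'ee_rot': array([-1.79918738e+02,  6.16297644e-03,  2.33686052e+01]), 'force': array([ 0.05907521, -0.54686942, -0.04591217]), 'wrist_torque': array([-0.01527619,  0.0349969 ,  0.00734486]), 'grip_force': 0.0, 'finger_gap': 85.62396806277447}
```

View pics/top2.png

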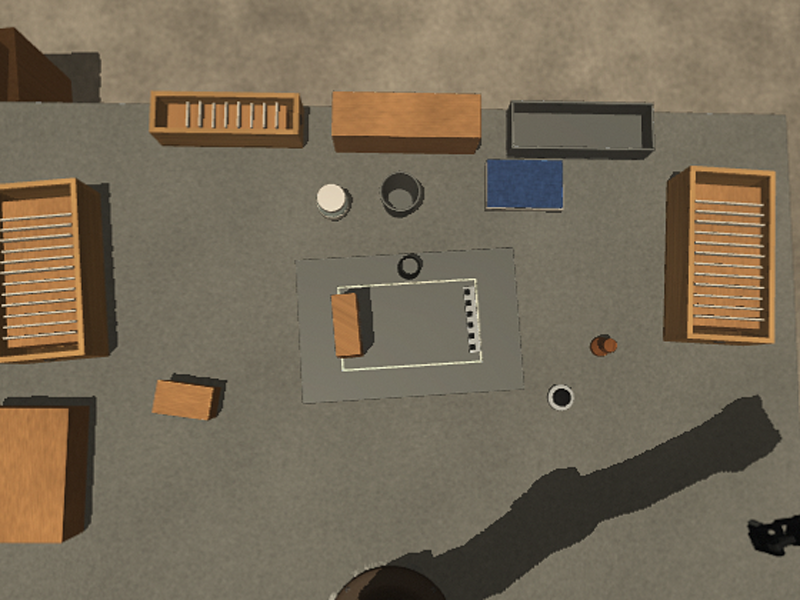

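View pics/scene.png

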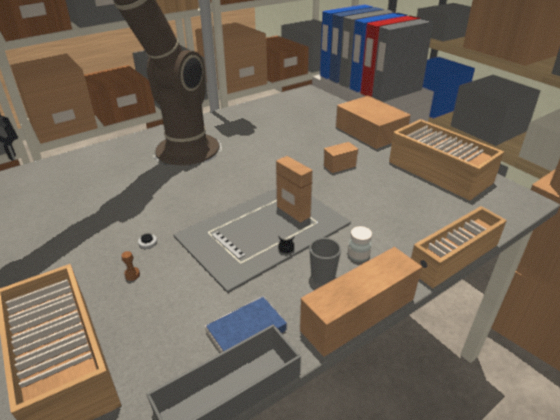

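The top view shows the case at the +y end (enlarged px ~347,325), the scale at ~472,320, the button at ~561,397 and the loupe at 410,266. I'll take a closer crop for the measurement.

```bash
python3 - <<'E'
from h import *
im=cv2.imread('pics/top.png')[185:297,215:415]
cv2.imwrite('pics/c1.png',cv2.resize(im,(800,448),interpolation=cv2.INTER_CUBIC))
c=get_calibration('top');print(c)
E
```

```text
{'mtx': array([[518.88937835,   0.        , 284.69741911],
       [  0.        , 518.88937835, 209.4912862 ],
       [  0.        ,   0.        ,   1.        ]]), 'k1': -0.00933075615199638, 'R': array([[ 0.00618507, -0.99953383,  0.02989772],
       [-0.99496928, -0.00914089, -0.09976256],
       [ 0.09998935, -0.02913027, -0.99456199]]), 't': array([ -31.21303109,  582.92349518, 1297.00008746])}
```

View pics/c1.png

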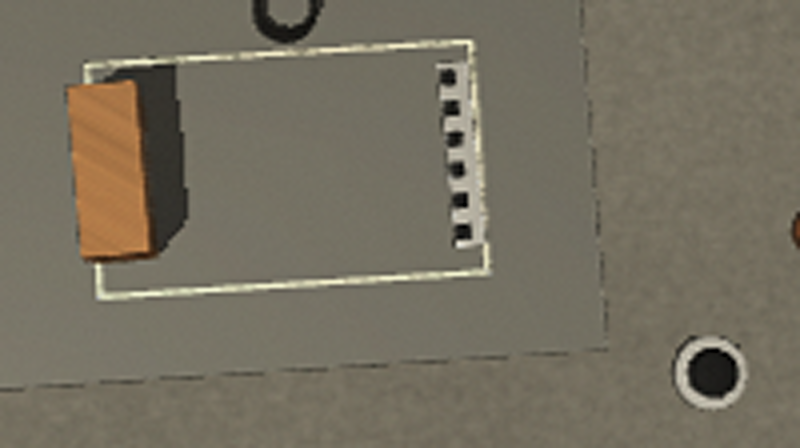

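```bash
python3 - <<'E'
from h import *
c=get_calibration('top')
P=lambda x,y,z:atz(c,215+(x+.5)/4-.5,185+(y+.5)/4-.5,z)[:2]
o=np.array([P(*q,10) for q in [(87,65),(471,43),(488,272),(99,297)]])
f=o.mean(0); ex=(o[0]+o[1]-o[2]-o[3]); ey=(o[0]+o[3]-o[1]-o[2])
print(o,f,np.degrees(np.arctan2(-ey[0],ey[1])),np.degrees(np.arctan2(ex[1],ex[0])),np.linalg.norm(ex)/2,np.linalg.norm(ey)/2)
th=(np.arctan2(-ey[0],ey[1])+np.arctan2(ex[1],ex[0]))/2
R=np.array([[np.cos(th),-np.sin(th)],[np.sin(th),np.cos(th)]])
k=np.array([P(*q,160) for q in [(67,86),(134,81),(152,255),(82,258)]])
print('case world',k,k.mean(0)); print('in frame',(k-f)@R,(k.mean(0)-f)@R)
b=np.array([P(*q,16) for q in [(436,63),(467,63),(484,245),(456,247)]]);print('bar',(b-f)@R)
for z in (20,40,60): print(z,P(713,373,z))
print('loupe',P(290,20,20), atz(c,287,186,55))
E
```

```text
[[ 606.4126516    98.1324054 ]
 [ 623.27929917 -151.5318269 ]
 [ 474.45178597 -162.09766421]
 [ 456.80428026   88.15358286]] [540.23700425 -31.83587571] 3.9494322526369485 3.9380923381756934 149.57110368833085 250.5527455853652
case world [[576.68872006  99.75354736]
 [579.94172939  61.35079595]
 [480.15717674  49.77942111]
 [478.17011159  89.61116957]] [528.73943444  75.1237335 ]
in frame [[ 45.41576451 128.7707738 ]
 [ 46.01983336  90.23522545]
 [-54.32428116  85.55416311]
 [-53.56712097 125.42825648]] [ -4.11395106 107.49710471]
bar [[  62.19266926 -100.66982244]
 [  61.00176501 -120.80176277]
 [ -57.21382727 -123.32082089]
 [ -57.3769621  -105.19769062]]
20 [ 410.79106424 -305.04003602]
40 [ 411.3885925  -300.27037723]
60 [ 411.98612076 -295.50071845]
loupe [635.79522001 -32.97485684] [640.12604135 -31.42500484  55.        ]
```

>>> drive_tool([
  {"travel":[0,0,0],"rotation":[0,0,-8.1]},
  {"travel":[0,0,0],"rotation":[0,0,-8.1]},
  {"travel":[0,0,0],"rotation":[0,0,-8.1]},
  {"travel":[0,0,0],"rotation":[0,0,-8.1]},
  {"travel":[0,0,0],"rotation":[0,0,-8.1]},
  {"travel":[0,0,0],"rotation":[0,0,-8.1]},
  {"travel":[0,0,0],"rotation":[0,0,-8.1]},
  {"travel":[0,0,0],"rotation":[0,0,-8.1]},
  {"travel":[0,0,0],"rotation":[0,0,-8.1]},
  {"travel":[0,0,0],"rotation":[0,0,0]},
], jaw=-1)

```text
clock: 1.1
eef_pos: [247.6, -573.6, 230.8]
ee_rot: [-180.0, -0.1, 96.4]
force: [-0.5, -0.2, -1.1]
finger_gap: -0.4
grip_force: 0.0
```

>>> drive_tool([
  {"travel":[20,10,0],"rotation":[0,0,0]},
  {"travel":[34,17,0],"rotation":[0,0,0]},
  {"travel":[34,17,0],"rotation":[0,0,0]},
  {"travel":[34,17,0],"rotation":[0,0,0]},
  {"travel":[34,17,0],"rotation":[0,0,0]},
  {"travel":[34,17,0],"rotation":[0,0,0]},
  {"travel":[34,17,0],"rotation":[0,0,0]},
  {"travel":[34,17,0],"rotation":[0,0,0]},
  {"travel":[34,17,0],"rotation":[0,0,0]},
  {"travel":[34,17,0],"rotation":[0,0,0]},
  {"travel":[20,10,0],"rotation":[0,0,0]},
  {"travel":[0,0,0],"rotation":[0,0,0]},
])

```text
clock: 2.3
eef_pos: [383.2, -207.8, 231.5]
ee_rot: [180.0, -0.0, 96.3]
force: [-0.3, 0.1, -0.2]
finger_gap: 0.2
grip_force: 0.0
```

>>> drive_tool([
  {"travel":[20,10,0],"rotation":[0,0,0]},
  {"travel":[34,17,0],"rotation":[0,0,0]},
  {"travel":[34,17,0],"rotation":[0,0,0]},
  {"travel":[34,17,0],"rotation":[0,0,0]},
  {"travel":[34,17,0],"rotation":[0,0,0]},
  {"travel":[34,17,0],"rotation":[0,0,0]},
  {"travel":[34,17,0],"rotation":[0,0,0]},
  {"travel":[34,17,0],"rotation":[0,0,0]},
  {"travel":[34,18,0],"rotation":[0,0,0]},
  {"travel":[34,18,0],"rotation":[0,0,0]},
  {"travel":[20,10,0],"rotation":[0,0,0]},
  {"travel":[0,0,0],"rotation":[0,0,0]},
])

```text
clock: 3.5
eef_pos: [518.8, 154.9, 230.9]
ee_rot: [-180.0, -0.1, 96.3]
force: [-0.3, 0.8, 0.8]
finger_gap: 0.1
grip_force: 0.0
```

>>> drive_tool([
  {"travel":[0,0,20],"rotation":[0,0,0]},
  {"travel":[0,0,34],"rotation":[0,0,0]},
  {"travel":[0,0,24],"rotation":[0,0,0]},
  {"travel":[0,0,10],"rotation":[0,0,0]},
  {"travel":[-10,0,0],"rotation":[0,0,0]},
  {"travel":[-12,0,0],"rotation":[0,0,0]},
  {"travel":[-10,0,0],"rotation":[0,0,0]},
  {"travel":[-5,0,0],"rotation":[0,0,0]},
  {"travel":[0,0,0],"rotation":[0,0,0]},
])

```text
clock: 4.4
eef_pos: [522.9, 113.8, 144.0]
ee_rot: [179.9, 0.0, 96.1]
force: [-0.2, -0.5, 0.3]
finger_gap: -0.0
grip_force: 0.0
```

>>> drive_tool([
  {"travel":[-3,0,0],"rotation":[0,0,0]},
  {"travel":[-3,0,0],"rotation":[0,0,0]},
  {"travel":[-3,0,0],"rotation":[0,0,0]},
  {"travel":[-3,0,0],"rotation":[0,0,0]},
  {"travel":[-3,0,0],"rotation":[0,0,0]},
  {"travel":[-3,0,0],"rotation":[0,0,0]},
  {"travel":[-3,0,0],"rotation":[0,0,0]},
  {"travel":[-3,0,0],"rotation":[0,0,0]},
])

```text
clock: 5.2
eef_pos: [524.9, 91.1, 143.2]
ee_rot: [-180.0, 0.0, 96.3]
force: [0.2, 1.3, 0.8]
finger_gap: -0.1
grip_force: 0.2
```

```bash
python3 - <<'E'
from h import *
a,_=snap('scene','s2.png')
cv2.imwrite('pics/s2c.png',cv2.resize(a[130:290,160:380,::-1],(660,480),interpolation=cv2.INTER_CUBIC))
E
```

```text
(no output)
```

View pics/s2c.png

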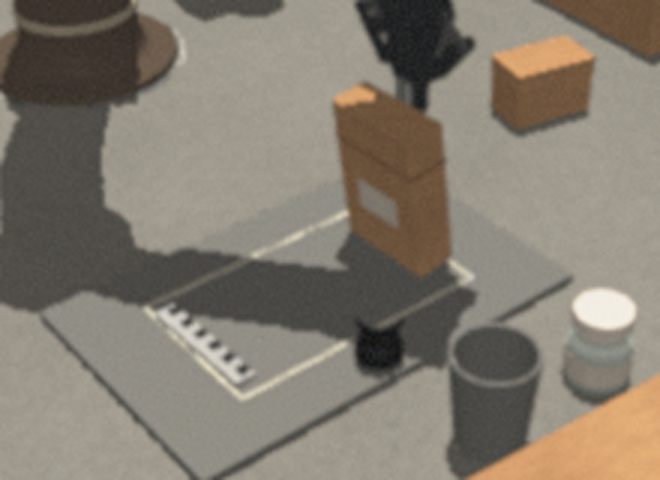

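The case is tilting about its inner foot edge, with its top leaning towards the middle (top-left ~340,100, foot ~425,270). The foot hasn't slid, so I'll keep pushing.

>>> drive_tool([
  {"travel":[-3,0,0],"rotation":[0,0,0]},
  {"travel":[-3,0,0],"rotation":[0,0,0]},
  {"travel":[-3,0,0],"rotation":[0,0,0]},
  {"travel":[-3,0,0],"rotation":[0,0,0]},
  {"travel":[-3,0,0],"rotation":[0,0,0]},
  {"travel":[-3,0,0],"rotation":[0,0,0]},
  {"travel":[-3,0,0],"rotation":[0,0,0]},
  {"travel":[-3,0,0],"rotation":[0,0,0]},
  {"travel":[-3,0,0],"rotation":[0,0,0]},
  {"travel":[0,0,0],"rotation":[0,0,0]},
  {"travel":[0,0,0],"rotation":[0,0,0]},
  {"travel":[0,0,0],"rotation":[0,0,0]},
])

```text
clock: 6.45
eef_pos: [527.8, 64.8, 143.3]
ee_rot: [180.0, -0.0, 96.3]
force: [0.3, -0.5, -0.6]
finger_gap: 0.1
grip_force: 0.0
```

```bash
python3 - <<'E'
from h import *
a,_=snap('scene','s3.png');t,_=snap('top','t3.png')
p=cv2.resize(a[130:290,160:380,::-1],(440,320),interpolation=cv2.INTER_CUBIC)
q=cv2.resize(t[185:297,215:345,::-1],(520,448)[:2],interpolation=cv2.INTER_CUBIC)
o=np.zeros((448,800,3),np.uint8);o[:,:520]=q;o[:204,520:]=cv2.resize(p,(280,204));cv2.imwrite('pics/m3.png',o)
E
```

```text
(no output)
```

View pics/m3.png

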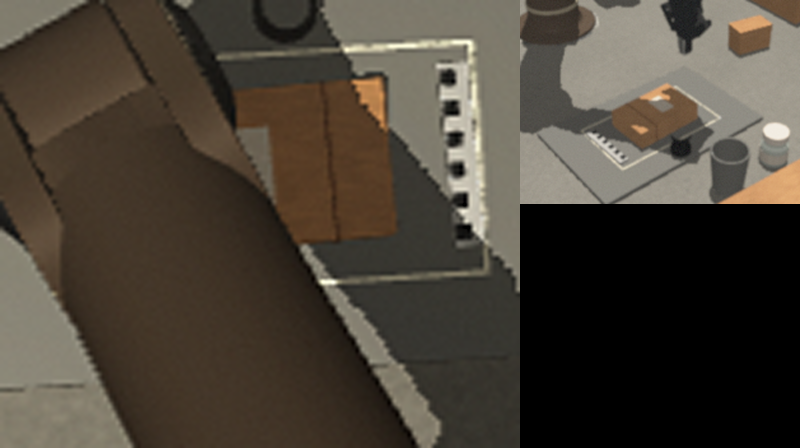

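The case has fallen flat: its head edge is at ~(386..396, 75..236), short of the scale. The +y end is still hidden by the arm. Next I'll go to the button.

>>> drive_tool([
  {"travel":[0,0,-20],"rotation":[0,0,0]},
  {"travel":[-20,-9,0],"rotation":[0,0,0]},
  {"travel":[-36,-16,0],"rotation":[0,0,0]},
  {"travel":[-36,-16,0],"rotation":[0,0,0]},
  {"travel":[-36,-16,0],"rotation":[0,0,0]},
  {"travel":[-36,-16,0],"rotation":[0,0,0]},
  {"travel":[-36,-16,0],"rotation":[0,0,0]},
  {"travel":[-36,-16,0],"rotation":[0,0,0]},
  {"travel":[-36,-16,0],"rotation":[0,0,0]},
  {"travel":[-36,-16,0],"rotation":[0,0,0]},
  {"travel":[-20,-9,0],"rotation":[0,0,0]},
  {"travel":[0,0,0],"rotation":[0,0,0]},
])

```text
clock: 7.75
eef_pos: [416.9, -280.9, 163.0]
ee_rot: [-180.0, 0.1, 95.9]
force: [0.4, -0.2, 0.9]
finger_gap: 0.1
grip_force: 0.0
```

```bash
python3 - <<'E'
from h import *
s=get_state();print(s['eef_pos'],s['ee_rot'])
w,_=snap('wrist','w4.png');t,_=snap('top','t4.png')
q=cv2.resize(t[185:297,215:345,::-1],(520,448),interpolation=cv2.INTER_CUBIC)
o=np.zeros((448,800,3),np.uint8);o[:,:520]=q;o[:210,520:]=cv2.resize(w[:,:,::-1],(280,210))
a=cv2.imread('pics/scene.png')[220:260,120:175];o[210:410,520:795]=cv2.resize(a,(275,200),interpolation=cv2.INTER_CUBIC)
cv2.imwrite('pics/m4.png',o)
E
```

```text
[ 416.92023339 -280.9039652   163.04662038] [-1.79951746e+02  5.11543937e-02  9.59485100e+01]
```

View pics/m4.png

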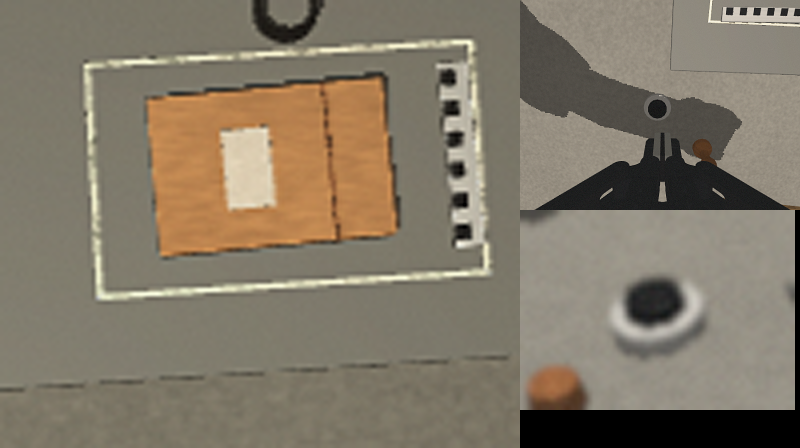

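The case lies wholly inside the outline (head ~386-398, foot ~146-160 px) and clear of the scale. The button is at wrist px ~(273,215) and scene px ~(146.6,238).

```bash
python3 - <<'E'
from h import *
L=[ray(get_calibration('top'),215+713.5/4-.5,185+373.5/4-.5),ray(get_calibration('scene'),146.6,238),ray(get_calibration('wrist'),272.5,214.5)]
A=0;b=0
for o,d in L:
    d=d/np.linalg.norm(d);P=np.eye(3)-np.outer(d,d);A=A+P;b=b+P@o
X=np.linalg.solve(A,b);print(X)
for o,d in L:
    d=d/np.linalg.norm(d);print(np.linalg.norm((np.eye(3)-np.outer(d,d))@(X-o)))
s=get_state();D=X-s['eef_pos'];y=np.radians(96);print(s['eef_pos'],D@[np.cos(y),np.sin(y),0],D@[np.sin(y),-np.cos(y),0],-D[2])
E
```

```text
[ 410.31990731 -302.76495633   16.09527253]
3.1414044524197395
1.1312702701921178
3.969728494233742
[ 418.53509374 -277.17159052  163.24710844] -24.59444186413265 -10.845417978817625 147.1518359065556
```

>>> drive_tool([
  {"travel":[-12,-5,0],"rotation":[0,0,0]},
  {"travel":[-12,-5,0],"rotation":[0,0,0]},
  {"travel":[0,0,20],"rotation":[0,0,0]},
  {"travel":[0,0,35],"rotation":[0,0,0]},
  {"travel":[0,0,35],"rotation":[0,0,0]},
  {"travel":[0,0,20],"rotation":[0,0,0]},
  {"travel":[0,0,0],"rotation":[0,0,0]},
  {"travel":[0,0,0],"rotation":[0,0,0]},
])

```text
clock: 8.65
eef_pos: [411.5, -302.5, 53.6]
ee_rot: [-180.0, -0.0, 96.3]
force: [0.4, 0.1, -0.0]
finger_gap: -0.2
grip_force: 0.0
```

```bash
python3 - <<'E'
from h import *
print(get_state()['eef_pos'])
w,_=snap('wrist','w5.png');cv2.imwrite('pics/w5c.png',w[150:400,150:420,::-1])
E
```

```text
[ 411.45912399 -302.48490647   53.55562481]
```

View pics/w5c.png

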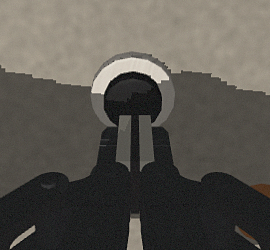

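The button disc is centred at ~wrist px (282.5,251) with a radius of ~28.5 px, right ahead of the fingertips.

```bash
python3 - <<'E'
from h import *
c=get_calibration('wrist')
for z in (15,20,25,30,35):
    l=atz(c,254,251,z);r=atz(c,311,251,z);print(z,((l+r)/2)[:2],np.linalg.norm(l-r), atz(get_calibration('top'),392.9,277.9,z)[:2])
E
```

```text
15 [ 411.14057354 -306.28522868] 31.309399305498328 [ 410.5782686 -306.2962377]
20 [ 410.90475888 -303.92789819] 30.44627986779673 [ 410.72788834 -305.10358393]
25 [ 410.66894422 -301.5705677 ] 29.58316043009512 [ 410.87750808 -303.91093015]
30 [ 410.43312956 -299.21323721] 28.720040992393514 [ 411.02712783 -302.71827638]
35 [ 410.1973149  -296.85590672] 27.856921554691965 [ 411.17674757 -301.52562261]
```

>>> drive_tool([
  {"travel":[-1,0,12],"rotation":[0,0,0]},
  {"travel":[0,0,8],"rotation":[0,0,0]},
  {"travel":[0,0,4],"rotation":[0,0,0]},
  {"travel":[0,0,3],"rotation":[0,0,0]},
  {"travel":[0,0,2],"rotation":[0,0,0]},
  {"travel":[0,0,1],"rotation":[0,0,0]},
  {"travel":[0,0,0],"rotation":[0,0,0]},
])

```text
clock: 9.4
eef_pos: [411.3, -303.2, 23.3]
ee_rot: [-180.0, -0.0, 96.3]
force: [1.1, -0.3, 0.5]
finger_gap: -0.1
grip_force: 0.0
```

>>> drive_tool([
  {"travel":[0,0,1],"rotation":[0,0,0]},
  {"travel":[0,0,1],"rotation":[0,0,0]},
  {"travel":[0,0,1],"rotation":[0,0,0]},
  {"travel":[0,0,0],"rotation":[0,0,0]},
])

```text
clock: 9.8
eef_pos: [411.5, -303.4, 20.4]
ee_rot: [180.0, 0.0, 96.3]
force: [-0.2, -0.5, 3.1]
finger_gap: -0.1
grip_force: 1.2
```

>>> drive_tool([
  {"travel":[0,0,1],"rotation":[0,0,0]},
  {"travel":[0,0,1],"rotation":[0,0,0]},
  {"travel":[0,0,0],"rotation":[0,0,0]},
])

```text
clock: 10.1
eef_pos: [411.5, -303.4, 18.3]
ee_rot: [180.0, 0.0, 96.3]
force: [0.4, 0.1, 4.2]
finger_gap: 0.0
grip_force: 1.8
```

>>> drive_tool([
  {"travel":[0,0,1],"rotation":[0,0,0]},
  {"travel":[0,0,1],"rotation":[0,0,0]},
  {"travel":[0,0,0],"rotation":[0,0,0]},
])

```text
clock: 10.4
eef_pos: [411.5, -303.4, 16.3]
ee_rot: [180.0, 0.0, 96.3]
force: [0.7, 0.2, 4.2]
finger_gap: 0.1
grip_force: 2.3
```

>>> drive_tool([
  {"travel":[0,0,1],"rotation":[0,0,0]},
  {"travel":[0,0,0],"rotation":[0,0,0]},
])

```text
clock: 10.6
eef_pos: [411.5, -303.4, 16.0]
ee_rot: [180.0, 0.0, 96.3]
force: [-1.2, 0.3, 11.9]
finger_gap: 0.3
grip_force: 6.1
```

>>> drive_tool([
  {"travel":[0,0,1],"rotation":[0,0,0]},
  {"travel":[0,0,0],"rotation":[0,0,0]},
])

```text
clock: 10.8
eef_pos: [411.6, -303.4, 15.8]
ee_rot: [180.0, 0.1, 96.3]
force: [-5.3, 3.3, 22.9]
finger_gap: 0.5
grip_force: 11.5
```

The button is at its hard stop, fully down. I'll retreat now.

>>> drive_tool([
  {"travel":[0,0,-4],"rotation":[0,0,0]},
  {"travel":[0,0,-6],"rotation":[0,0,0]},
  {"travel":[0,0,-15],"rotation":[0,0,0]},
  {"travel":[0,0,-30],"rotation":[0,0,0]},
  {"travel":[0,0,-40],"rotation":[0,0,0]},
  {"travel":[0,0,-30],"rotation":[0,0,0]},
  {"travel":[0,0,-10],"rotation":[0,0,0]},
  {"travel":[0,0,0],"rotation":[0,0,0]},
  {"travel":[0,0,0],"rotation":[0,0,0]},
  {"travel":[0,0,0],"rotation":[0,0,0]},
])

```text
clock: 11.8
eef_pos: [410.4, -302.8, 147.9]
ee_rot: [-179.9, -0.1, 96.3]
force: [0.1, -0.2, 0.1]
finger_gap: 0.3
grip_force: 0.0
```

```bash
python3 - <<'E'
from h import *
t=camera('top').astype(int); p=cv2.imread('pics/t4.png')[:,:,::-1].astype(int)
print('board region change',np.abs(t-p)[185:265,215:345].mean(), get_state()['force'])
print(close_job())
E
```

```text
board region change 1.1382371794871795 [ 0.05948513 -0.20507055 -0.7774853 ]
the job is handed in; nothing more can be done
None
```

I tipped the case so it lies flat inside the outline, clear of the photo scale, then pressed the release button to its stop, released it and handed the job in at about 12 s; `close_job()` returned no verdict.

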